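# Shut up the hardware chest

## Robot

A 6-joint arm with a two-finger parallel gripper is mounted at the origin on the work surface. World frame = base frame: x ahead of the robot, y to its left, z up, the work surface at z = 0. Lengths are in mm, angles in rad, forces in N, time in s.
With the tool pointing down it reaches from about 250 to 775 mm from the base axis. Payload 4 kg.
Tool frame: the origin (TCP) lies on the centre line of the jaws, within the pads' length; the fingertips stand 19 mm ahead of it and the grasp point (between the pads) is the TCP; z points along the fingers, y is the line along which they close (so a half turn about z gives the same grasp; the last joint's range is limited). The gripper opens to 94 mm and grips with 3 to 60 N. Pads are 16 mm wide; open, the fingers measure 119 mm over their backs; the gripper's body (75 mm by 177 mm) begins 78 mm behind the grasp point.
Start: joints at [1.107, 0.087, 1.371, -0, 1.684, -0.103], TCP at [194.174, 514.605, 190.406] pointing down, gripper open.
Joint ranges: [-3.1, 3.1], [-0.76, 2.03], [0.27, 2.55], [-1.08, 4.22], [0.17, 2.65], [-2.57, 2.57]. Speed limits (rad/s): [2.79, 2.79, 3.14, 3.14, 3.14, 3.14].

## Interface

Orientations are given as a unit quaternion [x, y, z, w].
In Python, from plant import read_state, snapshot, sign_off gives the robot as it stands.
- The arm moves only by the tool arm_command, never from a script. Its argument "deltas" is text: rows parted by semicolons, each of 5 numbers parted by spaces: the shift along the tool's x, y, z in m, then the turn about the tool's z in degrees, then the gripper's target within -1 to 1 (fully open at 1, half-way at 0, shut at -1). In form: dx dy dz turn hand; .... A call has 1 to 20 rows; each row shifts and turns the commanded pose from where the row before left it, along the tool's axes as they then stand; what a row does not reach is not made up. A row lasts 1/10 s, in which the tool goes at most 50 mm and 8.59 degrees, less where a joint would pass 70% of its speed; a pose out of reach is approached as far as the arm can. A call is refused whole if a number of a shift passes 0.05 or a number of a turn 8.59, either way. A call with a gripper value outside its range is refused whole. The fingers move at their own pace and stop on an object; the grip force is fixed at half the most. Time passes only in rows, so rows that do not move let the fingers close. It gives the time, the measured TCP pose, the force, the opening and the grip force at its end, in the units of the state.
- read_state(): the state, without advancing time (a new reading comes with each control period).
- snapshot(name): name is "side" or "top"; returns a dict with "frame" (420x560x3 uint8, red, green, blue), "camera_matrix" (3x3 intrinsics, pixels), "k1" (the pictures are not rectified: a ray, as slopes to the right and down, at radius r is drawn at 1 + k1 r^2 times it, then the intrinsics apply), "eye" and "orientation" of the camera in the world. Camera axes: x right, y up, looking along -z (the intrinsics and any distortion apply to the point x, -y, -z); pixel columns grow to the right and rows downward; lengths in mm; the calibration is good to about 2 mm. A picture is of the moment at which its call begins. There is no depth.
- sign_off(): hands the job in; it is judged then, once.
The state is a dict: "time_s": time; "q": joint angles; "qd": joint speeds; "effort": joint torques, N m; "ee_pos": TCP position; "orientation": TCP orientation; "wrist_force": force on the tool from outside, world axes, zero at the start; "torque": the same for the moment, N m; "width": finger opening in mm; "gripper_force": force on a finger pad.
Only numpy, scipy, OpenCV 4.12 (cv2) and the standard library are available. Lean on these libraries where they do the work, as an engineer would, in place of code of your own. Each camera call takes 0.05 s, during which the arm holds its last target. There are 200 camera calls.

## Task

Close up the small green hardware chest on the bench: first push its yellow drawer fully home, then push the open lid over and ease it down until it lies fully shut. The closing lid locks the drawer, so the drawer must go first; do not slam the lid. Push from the outside only, with the fingertips: do not pinch, hook or lift anything, and leave the bowl, jar, tiles and screwdriver around it where they are.

Things in the scene. Friction and masses are not known exactly. Their poses are not given: they have to be found in the camera images.
- chest: green steel hardware chest screwed to the bench (cannot move), 120 mm deep (its x) by 160 mm wide (its y) by 100 mm high. Origin: centre of its underside, on the bench. Its x axis points from the drawer side (front, facing roughly to the robot) to the hinge side (back), z up. Top of the body at 100 mm; walls 6 mm. The bench straight in front of the drawer and straight behind the chest is clear; the loose things stand at its two sides, at least 35 mm from it.
- drawer (a joint): how far the yellow-fronted drawer in the lower half of the chest stands out, m: 0 shut, at most 0.07; it slides out along the chest's -x. Stays where it is left (friction about 2.5 N, light damping); a hard stop at 0.
- drawer_face (a point): centre of the drawer's outer front face, 37 mm above the bench. The front is a flat plate without a handle, 152 mm wide, reaching from 8 to 66 mm above the bench, 12 mm thick. When shut this point lies 70 mm in front of the chest's origin (chest x = -70 mm). Its axes are parallel to the chest's.
- drawer_inside: inner face of the drawer's front plate (grey sheet, 146 x 52 mm, part of the drawer); origin at its centre. Fingers must not press on it.
- lid (a joint): opening angle of the green lid, rad: 0 shut and flat on the chest, 1.57 standing upright, at most 1.6. A stiff hinge holds the lid at any angle (about 0.4 N m, so it takes 3 to 6 N at 95 mm from the hinge); it does not fall by itself. A hard stop at 0.
- lid_hinge (a point): middle of the lid's hinge line along the chest's back top edge (chest x = +60 mm, 100.5 mm above the bench); the line runs along the chest's y. The lid is a plate 126 mm from hinge to free edge, 164 mm wide, 10 mm thick; when shut its outer face is 110.5 mm above the bench. Axes turn with the lid: its -x runs from the hinge to the free edge, its z is the outward normal of the outer face.
- lid_push (a point): a point on the lid's outer (green) face, midway across its width, 95 mm from the hinge line (31 mm from the free edge): a good place to push. With the lid open the outer face looks to the chest's back, away from the drawer.
- lid_inside: wooden inner lining of the lid, 118 x 145 x 4 mm, part of the lid; origin at its centre. Fingers must not press on it.
- bowl: loose blue plastic bowl of screws, 136 mm across, 45 mm high; origin under its centre. Leave alone.
- jar: loose amber jar with red cap, 68 mm across, 100 mm high; origin under its centre. Leave alone.
- sample_tiles: loose stack of pale sample tiles, 70 x 100 mm, 36 mm high; origin under its centre. Leave alone.
- screwdriver: loose red-handled screwdriver lying on the bench, 200 mm long along its x, 26 mm thick; origin under its middle. Leave alone.
There are look-alikes about, which are no part of the job. Several things have the shape of the chest; the one meant has the colours described above.

How it is judged:
By the outcome, as a careful person would: the job done as asked, in the order asked, and still so for the second after the job is handed in, with the robot touching nothing.
It also fails if it takes over 48 s, if anything falls off the work surface, if the arm or the gripper's body presses on something with over 40 N, if the wrist force passes 120 N, or if a joint passes its speed limit or range.

## Working session

There is one attempt and no reset: what is moved stays moved. The work goes in short steps, Python scripts to look and compute and a tool call to move; the robot and the scene stay as the last step left them, time stands still between calls to the robot, and variables do not carry over. Pictures are saved under pics/ and viewed, at most 10 in all, crops included, and the job is handed in when it is done.

Besides the shell and the picture viewer there is one more tool, called after "Request:" as a command line: name --argument value ..., lists and objects as JSON in quotes. arm_command: Moves the arm, as the interface text tells. Its arguments: {"type":"object","properties":{"deltas":{"type":"string"}},"required":["deltas"]}

```bash
mkdir -p pics
cat > h.py <<'E'
import numpy as np, cv2
from scipy.spatial.transform import Rotation as R
from plant import read_state, snapshot, sign_off
def ray(s,u,v):
    K=np.array(s["camera_matrix"]); d=np.array([(u-K[0,2])/K[0,0],(v-K[1,2])/K[1,1]])
    p=d.copy()
    for _ in range(20): p=d/(1+s["k1"]*(p@p))
    return np.array(s["eye"]),R.from_quat(s["orientation"]).apply([p[0],-p[1],-1])
def onz(s,u,v,z):
    o,d=ray(s,u,v); return o+d*(z-o[2])/d[2]
def tri(s1,p1,s2,p2):
    o1,d1=ray(s1,*p1);o2,d2=ray(s2,*p2)
    t=np.linalg.lstsq(np.c_[d1,-d2],o2-o1,rcond=None)[0]
    a,b=o1+d1*t[0],o2+d2*t[1]; return (a+b)/2,np.linalg.norm(a-b)
def save(s,n): cv2.imwrite("pics/"+n,s["frame"][:,:,::-1])
E
python3 - <<'E'
from h import *
import pickle
o={}
for n in("side","top"):
    s=snapshot(n); save(s,n+"0.png"); o[n]=s; print(n,s["eye"],s["orientation"],s["camera_matrix"],s["k1"])
pickle.dump(o,open("s0.pkl","wb")); print(read_state())
E
```

```text
side [  64.76961925 -507.97932162  715.12666399] [ 0.39078688 -0.14629085 -0.32024463  0.85048691] [[443.38488798   0.         278.4345168 ]
 [  0.         443.38488798 207.71435729]
 [  0.           0.           1.        ]] -0.10390531851861919
top [397.39907078  22.40687771 954.94588831] [ 0.07009667 -0.04867203 -0.69591615  0.71303451] [[386.55203616   0.         278.978433  ]
 [  0.         386.55203616 212.19859801]
 [  0.           0.           1.        ]] -0.10740901692576743
{'time_s': 0.1, 'q': array([ 1.10690533e+00,  8.78686303e-02,  1.37210384e+00,  9.21503790e-06,
        1.68358199e+00, -1.03121522e-01]), 'qd': array([ 0.00030698, -0.0007673 , -0.00329922, -0.00123104, -0.00028465,
       -0.00162406]), 'effort': array([ 2.47062097e-03, -3.41252160e+01, -3.03301549e+01,  7.19494745e-02,
        3.04996641e-02, -8.34982848e-05]), 'ee_pos': array([193.92473871, 514.12095691, 189.32769129]), 'orientation': array([ 1.79407489e-01,  9.83774360e-01, -9.40466442e-04, -2.78778127e-04]), 'wrist_force': array([0.43717958, 0.24825947, 0.10133217]), 'torque': array([-0.0454225 , -0.01325024,  0.01644012]), 'gripper_force': 0.0, 'width': 94.26028992449346}
```

View pics/side0.png

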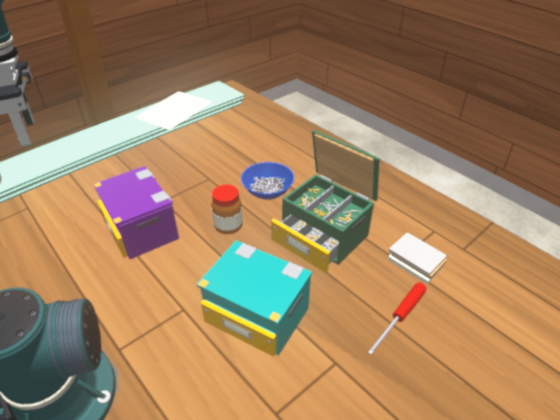

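View pics/top0.png

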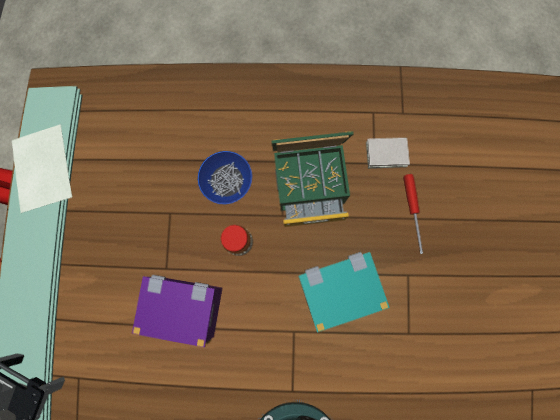

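Three things have the chest's shape:
- the dark green open one (side 325,205; top 312,180)
- a teal closed one (side 257,295; top 343,290)
- a purple closed one (side 137,212; top 178,310)

The green one, with its drawer out and lid open, fits the description. I'll check it in one close crop that shows both views.

Run:
```python
from h import *
import pickle
o=pickle.load(open("s0.pkl","rb"))
a=cv2.resize(o["side"]["frame"][125:265,262:392],None,fx=3,fy=3.9,interpolation=cv2.INTER_CUBIC)
a=cv2.resize(o["side"]["frame"][125:265,262:392],(520,560),interpolation=cv2.INTER_CUBIC)
a=cv2.resize(a,(400,430)); b=cv2.resize(o["top"]["frame"][125:232,262:362],(400,428),interpolation=cv2.INTER_CUBIC)
b=cv2.copyMakeBorder(b,0,2,0,0,cv2.BORDER_CONSTANT)
cv2.imwrite("pics/crop.png",np.hstack([a,b])[:,:,::-1])
```

```text
(no output)
```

View pics/crop.png

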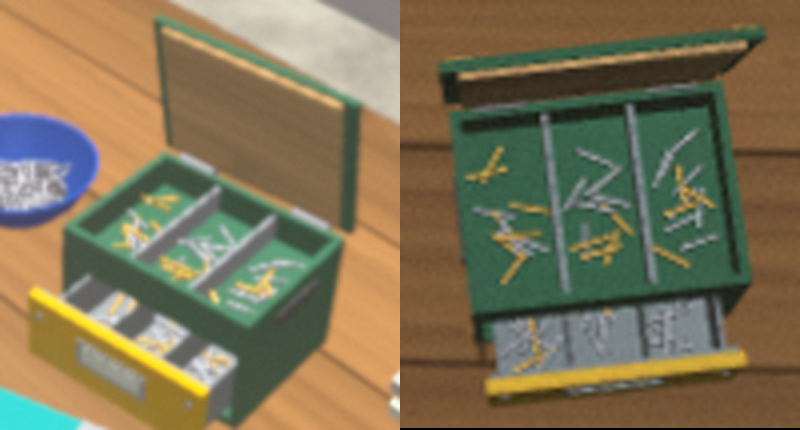

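The crop confirms the choice: green body, yellow drawer standing out, and lid upright with its wooden lining toward the robot. I'll turn the corner pixels into points.

Run:
```python
from h import *
import pickle
o=pickle.load(open("s0.pkl","rb")); S,T=o["side"],o["top"]; np.set_printoptions(precision=1,suppress=True)
P=dict(FL=((283.1,199.9),(280.75,203.25)),FR=((341.6,230.8),(349.5,196)),BR=((373.1,202.5),(342.5,146)),BL=((315.6,175.5),(274.5,153)),
 DL=((272.7,219.4),(284,223.5)),DR=((330.3,252.6),(348.5,217)),LL=((313.3,130.5),(272,141)),LR=((378.3,157.6),(352.5,132.5)))
for k,(a,b) in P.items():
    z=66 if k[0]=='D' else 100
    p,e=tri(S,a,T,b); print(k,p,round(e,1), *( () if k[0]=='L' else (onz(S,*a,z)[:2],onz(T,*b,z)[:2])))
```

```text
FL [563.5  47.   96.5] 0.0 [560.6  43.8] [562.8  46.9]
FR [ 582.5 -107.7  101.9] 0.3 [ 584.3 -106.5] [ 582.8 -107.9]
BR [700.4 -92.3 101.1] 0.3 [701.4 -91.5] [700.9 -92.6]
BL [682.1  64.9  94.9] 0.8 [676.6  60.3] [680.8  64.4]
DL [522.9  38.   69. ] 3.9 [526.7  39.6] [521.7  39.1]
DR [ 543.  -112.5   69. ] 7.9 [ 548.9 -112.5] [ 540.2 -110.5]
LL [664.6  64.1 223.7] 0.2
LR [684.9 -95.9 226.6] 0.5
```

Measured: chest centre about (631.5, -22.7) at yaw 7.5°, drawer out about 30 mm, lid at about 1.4 rad. First I'll align the tool with the chest (tool x = -chest x, tool y = chest y), close the fingers and move to in front of the drawer.

Request:
arm_command --deltas "0 0 0 -7 -1;0 0 0 -7 -1;0 0 0 -7 -1;0 0 0 -7 -1;0 0 0 0 -1;0 0 0 0 -1;0 0 0 0 -1"

```text
time_s: 0.8
ee_pos: [194.1, 514.5, 190.2]
orientation: [-0.063, 0.998, -0.0, -0.0]
wrist_force: [-0.3, 1.6, -0.3]
width: 41.4
gripper_force: 0.0
```

Request:
arm_command --deltas "-0.011 -0.0295 0 0 -1;-0.011 -0.0295 0 0 -1;-0.011 -0.0295 0 0 -1;-0.011 -0.0295 0 0 -1;-0.011 -0.0295 0 0 -1;-0.011 -0.0295 0 0 -1;-0.011 -0.0295 0 0 -1;-0.011 -0.0295 0 0 -1;-0.011 -0.0295 0 0 -1;-0.011 -0.0295 0 0 -1;-0.011 -0.0295 0 0 -1;-0.011 -0.0295 0 0 -1;-0.011 -0.0295 0 0 -1;-0.011 -0.0295 0 0 -1;-0.011 -0.0295 0 0 -1;-0.011 -0.0295 0 0 -1;-0.011 -0.0295 0 0 -1;-0.011 -0.0295 0 0 -1;-0.011 -0.0295 0 0 -1;0 0 0 0 -1"

```text
time_s: 2.8
ee_pos: [473.9, -17.5, 189.9]
orientation: [-0.061, 0.998, -0.0, -0.0]
wrist_force: [0.9, 0.6, -0.1]
width: 0.4
gripper_force: 0.0
```

```bash
cat >> h.py <<'E'
C=np.array([631.5,-22.7]); A=np.radians(7.5)
def chest():
    s=read_state(); d=s["ee_pos"][:2]-C; c,n=np.cos(A),np.sin(A)
    q=R.from_quat(s["orientation"]).as_matrix()
    print("t",round(s["time_s"],2),"chest",np.round([c*d[0]+n*d[1],-n*d[0]+c*d[1],s["ee_pos"][2]],1),"ty ang",round(np.degrees(np.arctan2(q[1,1],q[0,1])),2),"F",np.round(s["wrist_force"],1),"w",round(s["width"],1),"q",np.round(s["q"],2))
E
python3 -c "from h import *;chest()"
```

```text
t 2.8 chest [-155.6   25.8  189.9] ty ang 97.01 F [ 0.9  0.6 -0.1] w 0.4 q [-0.16 -0.08  1.54 -0.    1.68 -1.85]
```

Request:
arm_command --deltas "-0.003 -0.013 0 0 -1;-0.003 -0.013 0 -0.5 -1;0 0 0.02 0 -1;0 0 0.02 0 -1;0 0 0.02 0 -1;0 0 0.02 0 -1;0 0 0.02 0 -1;0 0 0.02 0 -1;0 0 0.018 0 -1;0 0 0 0 -1;0 0 0 0 -1"

```text
time_s: 3.9
ee_pos: [482.2, -39.3, 52.7]
orientation: [-0.069, 0.998, 0.0, 0.0]
wrist_force: [0.3, 0.9, 0.9]
width: 0.5
gripper_force: 0.0
```

Run:
```python
from h import *
chest()
a=snapshot("side"); b=snapshot("top")
f=cv2.resize(a["frame"][120:270,230:400],(400,353)); g=cv2.resize(b["frame"][120:270,230:400],(400,353))
cv2.imwrite("pics/d1.png",np.hstack([f,g])[:,:,::-1])
```

```text
t 3.9 chest [-150.2    3.1   52.7] ty ang 97.87 F [0.3 0.9 0.9] w 0.5 q [-0.2   0.01  1.73  0.    1.4  -1.91]
```

View pics/d1.png

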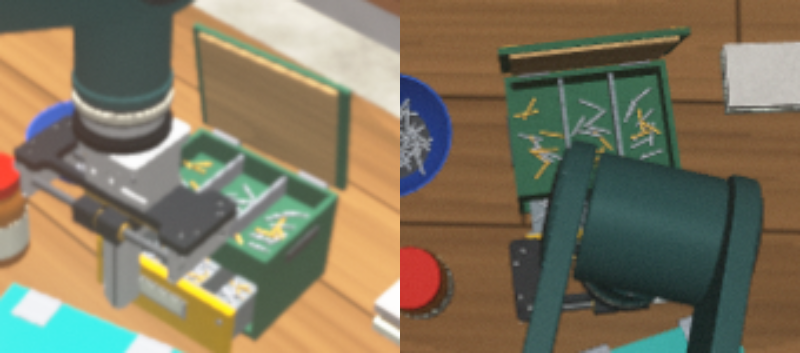

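The fingers stand just in front of the middle of the yellow front (crop ~120,270), clear of the teal chest. Next I'll push forward.

Request:
arm_command --deltas "-0.006 0 0 0 -1;-0.006 0 0 0 -1;-0.006 0 0 0 -1;-0.006 0 0 0 -1;-0.006 0 0 0 -1;-0.005 0 0 0 -1;-0.004 0 0 0 -1;-0.004 0 0 0 -1;-0.004 0 0 0 -1;-0.004 0 0 0 -1;-0.004 0 0 0 -1;-0.004 0 0 0 -1;-0.004 0 0 0 -1"

```text
time_s: 5.3
ee_pos: [545.0, -31.1, 52.4]
orientation: [-0.068, 0.998, 0.0, 0.0]
wrist_force: [-0.0, -1.0, 0.1]
width: 0.3
gripper_force: 0.0
```

```bash
python3 -c "from h import *;chest()"
```

```text
t 5.3 chest [-86.9   3.   52.4] ty ang 97.83 F [-0.  -1.   0.1] w 0.3 q [-0.16  0.15  1.58  0.    1.41 -1.87]
```

Request:
arm_command --deltas "-0.002 0 0 0 -1;-0.002 0 0 0 -1;-0.002 0 0 0 -1;-0.002 0 0 0 -1"

```text
time_s: 5.7
ee_pos: [552.7, -30.0, 52.4]
orientation: [-0.068, 0.998, 0.0, -0.0]
wrist_force: [-0.6, 0.2, -0.2]
width: 0.4
gripper_force: 0.0
```

Request:
arm_command --deltas "-0.002 0 0 0 -1;-0.001 0 0 0 -1"

```text
time_s: 5.9
ee_pos: [555.7, -29.6, 52.4]
orientation: [-0.068, 0.998, 0.0, 0.0]
wrist_force: [-0.1, 0.5, -0.3]
width: 0.4
gripper_force: 0.0
```

Run:
```python
from h import *
chest()
a=snapshot("side")
cv2.imwrite("pics/d2.png",cv2.resize(a["frame"][150:270,240:380],(700,600))[:,:,::-1])
```

```text
t 5.9 chest [-76.    3.1  52.4] ty ang 97.83 F [-0.1  0.5 -0.3] w 0.4 q [-0.16  0.17  1.56  0.    1.41 -1.86]
```

View pics/d2.png

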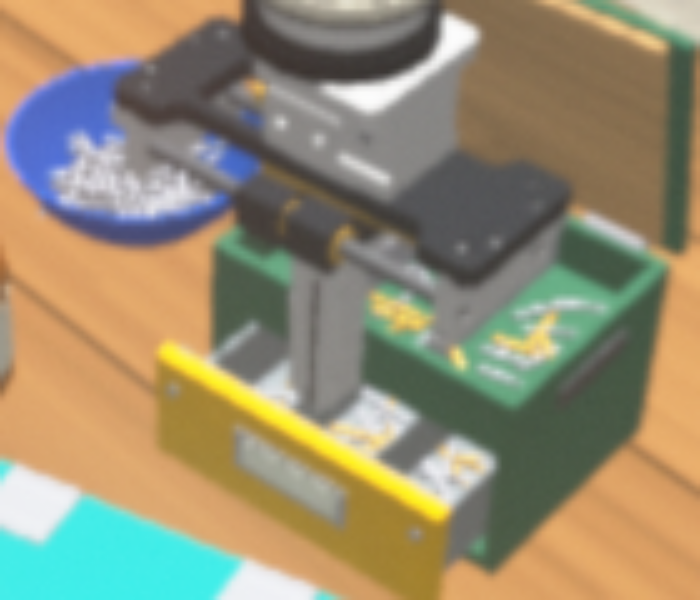

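```bash
cat >> h.py <<'E'
def proj(s,p):
    c=R.from_quat(s["orientation"]).inv().apply(np.array(p,float)-s["eye"]); x=np.array([c[0],-c[1]])/-c[2]
    x=x*(1+s["k1"]*(x@x)); K=np.array(s["camera_matrix"]); return np.array([K[0,0]*x[0]+K[0,2],K[1,1]*x[1]+K[1,2]])
def w(x,y,z): c,n=np.cos(A),np.sin(A); return [C[0]+c*x-n*y,C[1]+n*x+c*y,z]
E
python3 - <<'E'
from h import *
a=snapshot("side"); b=snapshot("top"); p=read_state()["ee_pos"]
o=np.array([240,150])
for z in (33,52,66,100,130): print("tip z",z,((proj(a,[p[0],p[1],z])-o)*5).round())
for x in(-70,-80,-90,-100,-110): print("plate top",x,((proj(a,w(x,76,66))-o)*5).round(),((proj(a,w(x,-76,66))-o)*5).round())
print("body FR,BR,FL", [((proj(a,w(*q,100))-o)*5).round() for q in((-60,-80),(60,-80),(-60,80))])
print(b["frame"].shape)
E
```

```text
tip z 33 [318. 454.]
tip z 52 [320. 423.]
tip z 66 [321. 399.]
tip z 100 [324. 340.]
tip z 130 [327. 285.]
plate top -70 [201. 317.] [481. 479.]
plate top -80 [186. 328.] [467. 492.]
plate top -90 [171. 340.] [452. 505.]
plate top -100 [156. 351.] [437. 519.]
plate top -110 [141. 363.] [423. 533.]
body FR,BR,FL [array([511., 410.]), array([670., 265.]), array([210., 243.])]
(420, 560, 3)
```

Run:
```python
from h import *
a=snapshot("side"); s=read_state(); p=s["ee_pos"]; M=R.from_quat(s["orientation"]).as_matrix()
o=np.array([240,150])
for z in (33,50,57,66,75): print(z,[((proj(a,[*(p+M@[dx,dy,0])[:2],z])-o)*5).round().tolist() for dx,dy in((8,12.5),(8,-12.5),(-8,-12.5))])
for z in (33,45,60): print("d1 z",z,((proj(a,w(-158,-9,z))-[230,120])*2.353).round())
```

```text
33 [[284.0, 451.0], [329.0, 478.0], [352.0, 458.0]]
50 [[285.0, 423.0], [331.0, 450.0], [354.0, 430.0]]
57 [[286.0, 411.0], [332.0, 438.0], [355.0, 418.0]]
66 [[286.0, 396.0], [332.0, 422.0], [356.0, 403.0]]
75 [[287.0, 380.0], [333.0, 407.0], [357.0, 387.0]]
d1 z 33 [125. 341.]
d1 z 45 [125. 331.]
d1 z 60 [126. 319.]
```

Run:
```python
import cv2,numpy as np
d=cv2.imread("pics/d1.png")[200:340,60:260]; e=cv2.imread("pics/d2.png")[300:560,140:500]
cv2.imwrite("pics/d3.png",np.hstack([cv2.resize(d,(400,280)),cv2.resize(e,(388,280))]))
```

```text
(no output)
```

View pics/d3.png

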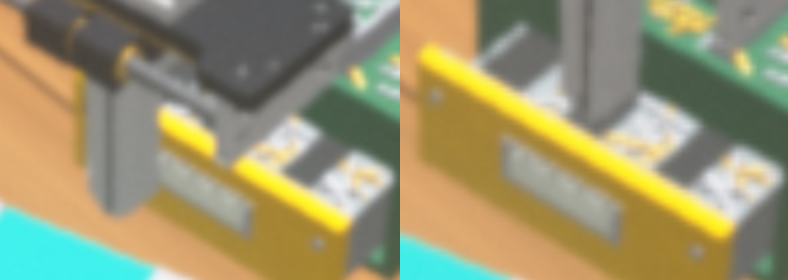

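The fingers are inside the drawer: they rode over the 66 mm plate without contact. The picture puts their tips at about z 67, against the 33 I computed. I'll compare the start pictures with the reported pose to find the offset.

Run:
```python
from h import *
import pickle
o=pickle.load(open("s0.pkl","rb")); S,T=o["side"],o["top"]
p=np.array([194,514.4,190]); M=R.from_quat([.1794,.98377,-.00094,-.0003]).as_matrix()
for z in(-78,0,19):
  for y in(-53,53):
    q=p+M@[0,y,z]; print(z,y,q.round(),proj(S,q).round(1),proj(T,q).round(1))
a=cv2.resize(S["frame"][40:170,0:80],(369,600)); b=cv2.resize(T["frame"][330:420,0:70],(420,540),interpolation=cv2.INTER_CUBIC)
b=cv2.copyMakeBorder(b,0,60,0,0,cv2.BORDER_CONSTANT)
cv2.imwrite("pics/st.png",np.hstack([a,b])[:,:,::-1])
```

```text
-78 -53 [175. 465. 268.] [ 16.5 120.9] [ 43.9 390.1]
-78 53 [213. 564. 268.] [20.9 99.8] [ -1.  363.9]
0 -53 [175. 465. 190.] [ 28.8 151.5] [ 66.8 380.1]
0 53 [213. 564. 190.] [ 31.9 128.9] [ 24.7 357. ]
19 -53 [175. 465. 171.] [ 31.7 158.5] [ 71.8 378. ]
19 53 [213. 564. 171.] [ 34.5 135.7] [ 30.4 355.4]
```

View pics/st.png

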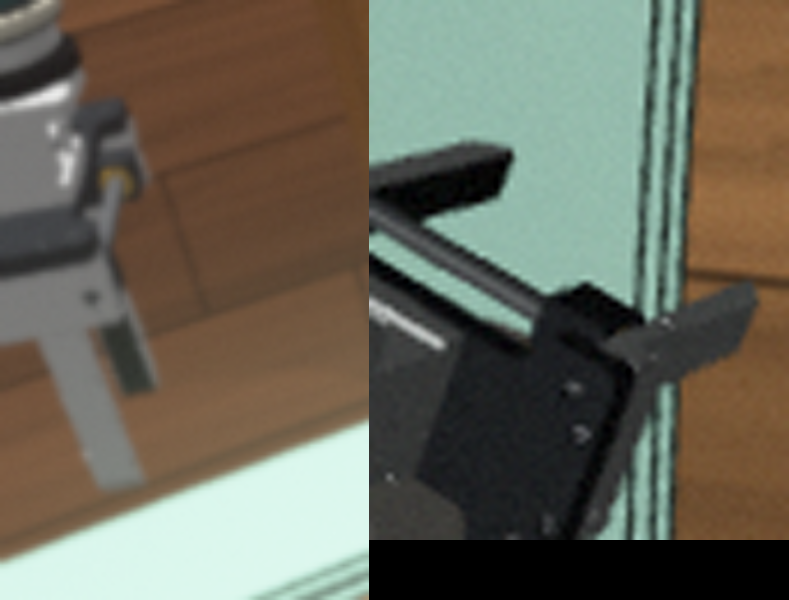

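Run:
```python
from h import *
import pickle
o=pickle.load(open("s0.pkl","rb")); S,T=o["side"],o["top"]
print(tri(S,(27.1,145.7),T,(64.3,381.7)))
# far finger tip
print(tri(S,(31,124.5),T,(23.5,358)))
```

```text
(array([176.32381761, 460.60787362, 206.90182131]), np.float64(0.5983918756869694))
(array([213.6367227 , 556.21962541, 204.9636204 ]), np.float64(0.7868516011459292))
```

The reported TCP height runs about 34 mm low: the tips are really at TCP z + 15. XY agrees. I'll lift clear, back off, come down to TCP z ≈ 20 (tips ≈ 35), then push.

Request:
arm_command --deltas "0 0 -0.02 0 -1;0 0 -0.02 0 -1;0.02 0 0 0 -1;0.02 0 0 0 -1;0.02 0 0 0 -1;0.014 0 0 0 -1;0 0 0.015 0 -1;0 0 0.015 0 -1;0 0 0.015 0 -1;0 0 0.015 0 -1;0 0 0.012 0 -1;0 0 0 0 -1;0 0 0 0 -1"

```text
time_s: 7.4
ee_pos: [482.3, -39.7, 20.5]
orientation: [-0.068, 0.998, 0.0, 0.0]
wrist_force: [1.5, 0.8, -0.4]
width: 0.2
gripper_force: 0.0
```

Run:
```python
from h import *
chest()
a=snapshot("side")
cv2.imwrite("pics/d4.png",cv2.resize(a["frame"][150:270,240:380],(700,600))[:,:,::-1])
```

```text
t 7.4 chest [-150.1    2.6   20.5] ty ang 97.83 F [ 1.5  0.8 -0.4] w 0.2 q [-0.2   0.04  1.77  0.    1.33 -1.91]
```

View pics/d4.png

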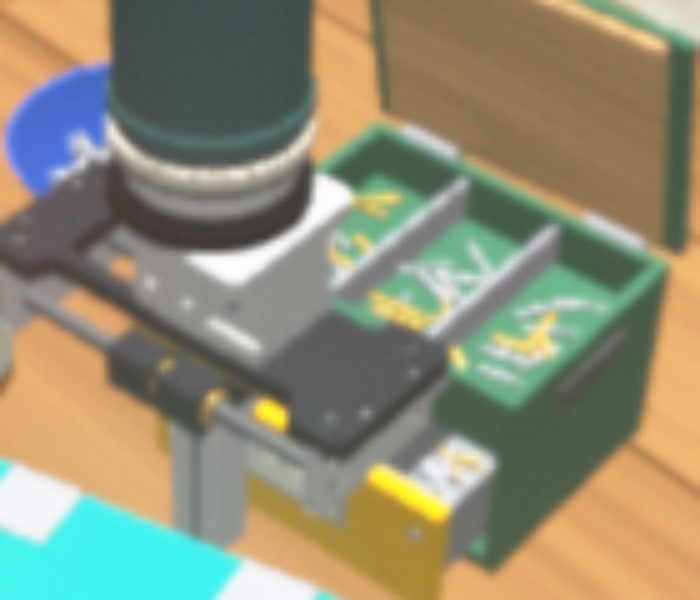

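The finger tip is now in front of the plate and low (~205,535), and the drawer has not moved. Now I'll push, slowing near the end.

Request:
arm_command --deltas "-0.006 0 0 0 -1;-0.006 0 0 0 -1;-0.006 0 0 0 -1;-0.006 0 0 0 -1;-0.006 0 0 0 -1;-0.004 0 0 0 -1;-0.004 0 0 0 -1;-0.004 0 0 0 -1;-0.004 0 0 0 -1"

```text
time_s: 8.35
ee_pos: [527.2, -33.5, 20.3]
orientation: [-0.068, 0.998, 0.0, -0.001]
wrist_force: [-2.5, -0.2, 1.9]
width: 0.9
gripper_force: 1.4
```

Request:
arm_command --deltas "-0.004 0 0 0 -1;-0.004 0 0 0 -1;-0.004 0 0 0 -1;-0.004 0 0 0 -1"

```text
time_s: 8.75
ee_pos: [543.7, -31.2, 20.3]
orientation: [-0.068, 0.998, 0.0, -0.0]
wrist_force: [-2.9, -0.3, 1.5]
width: 0.5
gripper_force: 1.4
```

Request:
arm_command --deltas "-0.003 0 0 0 -1;-0.002 0 0 0 -1;-0.002 0 0 0 -1"

```text
time_s: 9.05
ee_pos: [550.6, -30.2, 20.2]
orientation: [-0.068, 0.998, 0.0, -0.0]
wrist_force: [-3.3, 0.2, 0.2]
width: 0.4
gripper_force: 1.3
```

Request:
arm_command --deltas "-0.001 0 0 0 -1;-0.001 0 0 0 -1;-0.001 0 0 0 -1"

```text
time_s: 9.35
ee_pos: [553.5, -29.8, 20.2]
orientation: [-0.068, 0.998, 0.0, -0.0]
wrist_force: [-2.5, -0.5, 0.6]
width: 0.6
gripper_force: 1.3
```

Request:
arm_command --deltas "-0.001 0 0 0 -1;-0.001 0 0 0 -1"

```text
time_s: 9.55
ee_pos: [553.9, -29.7, 20.3]
orientation: [-0.068, 0.998, -0.0, -0.002]
wrist_force: [-8.4, 0.1, 5.0]
width: 0.5
gripper_force: 4.3
```

The drawer met its stop: 8.4 N with no further travel. One more light press, then back off, rise, and go round the chest's left side to behind the lid.

Request:
arm_command --deltas "-0.001 0 0 0 -1;0.01 0 0 0 -1;0.015 0 0 0 -1;0.015 0 0 0 -1;0 0 -0.02 0 -1;0 0 -0.025 0 -1;0 0 -0.03 0 -1;0 0 -0.03 0 -1;0 0 -0.03 0 -1;0 0.01 -0.03 0 -1;0 0.025 0 0 -1;0 0.025 0 0 -1;0 0.025 0 0 -1;0 0.025 0 0 -1;0 0 0 0 -1;0 0 0 0 -1"

```text
time_s: 11.15
ee_pos: [502.5, 74.2, 185.8]
orientation: [-0.069, 0.998, -0.0, 0.001]
wrist_force: [1.0, -0.1, 0.9]
width: 0.6
gripper_force: 0.0
```

Run:
```python
from h import *
chest()
a=snapshot("side");b=snapshot("top")
f=cv2.resize(a["frame"][110:270,230:400],(400,376)); g=cv2.resize(b["frame"][110:270,230:400],(400,376))
cv2.imwrite("pics/d5.png",np.hstack([f,g])[:,:,::-1])
```

```text
t 11.15 chest [-115.3  112.9  185.8] ty ang 97.89 F [ 1.  -0.1  0.9] w 0.6 q [ 0.04 -0.01  1.48 -0.    1.67 -1.67]
```

View pics/d5.png

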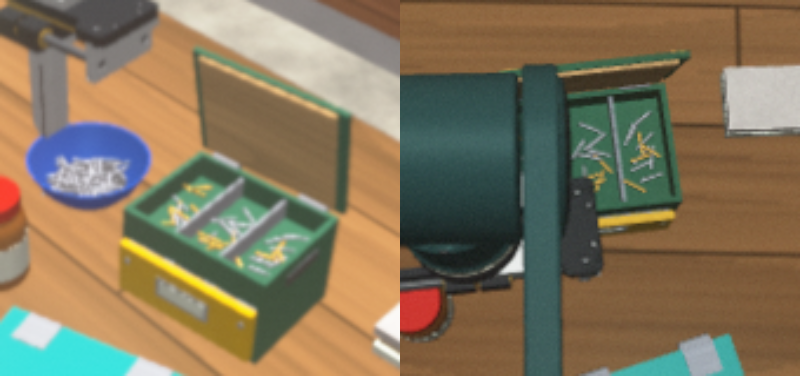

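The drawer is flush with the chest and the lid is unchanged. I'll continue round the left side to behind the lid.

Request:
arm_command --deltas "-0.02 0.004 0 0 -1;-0.025 0 0 0 -1;-0.025 0 0 0 -1;-0.025 0 0 0 -1;-0.025 0 0 0 -1;-0.025 0 0 0 -1;-0.025 0 0 0 -1;-0.025 0 0 0 -1;-0.02 0 0 0 -1;0 0 0 0 -1;0 0 0 0 -1"

```text
time_s: 12.35
ee_pos: [714.3, 106.1, 184.5]
orientation: [-0.068, 0.998, -0.0, -0.001]
wrist_force: [-0.9, -0.0, -0.2]
width: 0.3
gripper_force: 0.0
```

```bash
python3 -c "from h import *;chest()"
```

```text
t 12.35 chest [ 98.9 116.9 184.5] ty ang 97.75 F [-0.9 -0.  -0.2] w 0.3 q [ 0.07  0.49  0.88 -0.    1.77 -1.64]
```

Request:
arm_command --deltas "0 -0.02 0 0 -1;0 -0.02 0 0 -1;0 -0.02 0 0 -1;0 -0.02 0 0 -1;0 -0.02 0 0 -1;0 -0.016 0 0 -1;0 0 0 0 -1;0 0 0 0 -1"

```text
time_s: 13.15
ee_pos: [730.2, -7.9, 185.2]
orientation: [-0.068, 0.998, 0.0, -0.0]
wrist_force: [0.4, 0.1, 0.7]
width: 0.5
gripper_force: 0.0
```

Run:
```python
from h import *
chest()
# path: TCP (x,z) in chest for lid angle, tip = TCP z+15, finger half 8, r=95
print("th  x  z")
for t in [1.42,1.36,1.3,1.2,1.1,1,.9,.8,.7,.6,.5,.4,.3,.25,.2,.15,.1,.05,0]:
    print(t,round(60-95*np.cos(t)+10*np.sin(t)+8,1),round(100.5+95*np.sin(t)+10*np.cos(t)-15,1))
```

```text
t 13.15 chest [ 99.8   1.8 185.2] ty ang 97.79 F [0.4 0.1 0.7] w 0.5 q [-0.09  0.51  0.85  0.    1.78 -1.8 ]
th  x  z
1.42 63.6 180.9
1.36 57.9 180.5
1.3 52.2 179.7
1.2 42.9 177.7
1.1 33.8 174.7
1 25.1 170.8
0.9 16.8 166.1
0.8 9.0 160.6
0.7 1.8 154.3
0.6 -4.8 147.4
0.5 -10.6 139.8
0.4 -15.6 131.7
0.3 -19.8 123.1
0.25 -21.6 118.7
0.2 -23.1 114.2
0.15 -24.4 109.6
0.1 -25.5 104.9
0.05 -26.4 100.2
0 -27.0 95.5
```

Behind the lid, midway across its width. Approaching it.

Request:
arm_command --deltas "0.008 0 0.002 0 -1;0.008 0 0.002 0 -1;0.008 0 0.001 0 -1;0.006 0 0 0 -1;0.004 0 0 0 -1;0.004 0 0 0 -1;0.004 0 0 0 -1;0.004 0 0 0 -1"

```text
time_s: 13.95
ee_pos: [685.6, -13.5, 180.3]
orientation: [-0.068, 0.998, 0.0, 0.001]
wrist_force: [3.8, 1.5, -1.3]
width: 0.7
gripper_force: 1.9
```

Contact at about 4 N. I'll follow the lid's arc slowly.

Request:
arm_command --deltas "0.004 0 0.0008 0 -1;0.004 0 0.0008 0 -1;0.004 0 0.0009 0 -1;0.0045 0 0.0015 0 -1;0.0045 0 0.0015 0 -1;0.0044 0 0.002 0 -1;0.0044 0 0.002 0 -1;0.0041 0 0.0023 0 -1;0.0041 0 0.0023 0 -1;0.0039 0 0.0028 0 -1;0.0039 0 0.0028 0 -1"

```text
time_s: 15.05
ee_pos: [638.9, -20.2, 160.7]
orientation: [-0.068, 0.998, -0.0, 0.0]
wrist_force: [4.0, -0.1, 0.3]
width: 0.5
gripper_force: 1.4
```

```bash
python3 -c "from h import *;chest()"
```

```text
t 15.05 chest [  7.7   1.5 160.7] ty ang 97.82 F [ 4.  -0.1  0.3] w 0.5 q [-0.12  0.29  1.19 -0.    1.66 -1.83]
```

Request:
arm_command --deltas "0.003 0 0.0032 0 -1;0.003 0 0.0032 0 -1;0.0033 0 0.0035 0 -1;0.0033 0 0.0035 0 -1;0.0029 0 0.0038 0 -1;0.0029 0 0.0038 0 -1;0.0025 0 0.004 0 -1;0.0025 0 0.004 0 -1"

```text
time_s: 15.85
ee_pos: [615.7, -23.4, 131.3]
orientation: [-0.068, 0.998, -0.0, -0.0]
wrist_force: [1.6, 0.1, 1.7]
width: 0.5
gripper_force: 1.3
```

Request:
arm_command --deltas "0.0021 0 0.0043 0 -1;0.0021 0 0.0043 0 -1;0.0012 0 0.003 0 -1;0.0012 0 0.003 0 -1;0.001 0 0.003 0 -1"

```text
time_s: 16.35
ee_pos: [608.5, -24.4, 113.9]
orientation: [-0.068, 0.998, -0.0, 0.0]
wrist_force: [0.3, -0.7, 1.7]
width: 0.9
gripper_force: 1.2
```

Run:
```python
from h import *
chest()
a=snapshot("side")
cv2.imwrite("pics/d6.png",cv2.resize(a["frame"][130:270,240:400],(640,560))[:,:,::-1])
```

```text
t 16.35 chest [-23.    1.3 113.9] ty ang 97.83 F [ 0.3 -0.7  1.7] w 0.9 q [-0.13  0.24  1.34  0.    1.55 -1.84]
```

View pics/d6.png

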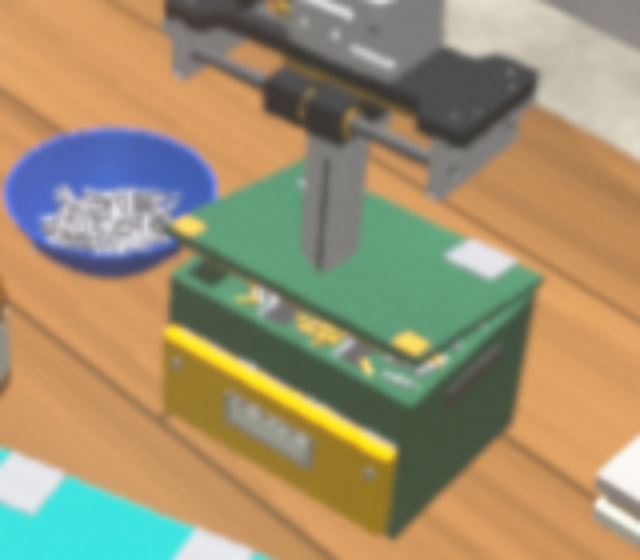

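The lid is about 0.2 rad open, with the fingertip on its outer face at about (325,265). The drawer is shut. Easing it down by force.

Request:
arm_command --deltas "0.0006 0 0.002 0 -1;0.0006 0 0.002 0 -1;0.0005 0 0.002 0 -1;0.0005 0 0.002 0 -1;0.0004 0 0.002 0 -1;0.0003 0 0.0015 0 -1;0.0002 0 0.0015 0 -1"

```text
time_s: 17.1
ee_pos: [605.5, -24.8, 101.0]
orientation: [-0.068, 0.998, -0.0, 0.0]
wrist_force: [1.5, 0.1, 1.6]
width: 0.5
gripper_force: 1.1
```

Request:
arm_command --deltas "0.0002 0 0.001 0 -1;0 0 0.001 0 -1;0 0 0.001 0 -1"

```text
time_s: 17.4
ee_pos: [605.1, -24.8, 98.0]
orientation: [-0.068, 0.998, 0.0, -0.0]
wrist_force: [0.9, -1.0, 2.9]
width: 0.9
gripper_force: 1.1
```

Request:
arm_command --deltas "0 0 0.001 0 -1;0 0 0.001 0 -1"

```text
time_s: 17.6
ee_pos: [604.8, -24.9, 95.9]
orientation: [-0.068, 0.998, -0.0, -0.0]
wrist_force: [-0.2, -1.4, 1.9]
width: 0.9
gripper_force: 1.2
```

Request:
arm_command --deltas "0 0 0.001 0 -1;0 0 0.001 0 -1"

```text
time_s: 17.8
ee_pos: [604.9, -24.9, 95.6]
orientation: [-0.068, 0.998, -0.0, -0.0]
wrist_force: [-3.3, 0.2, 10.5]
width: 0.1
gripper_force: 5.4
```

Request:
arm_command --deltas "0 0 0.001 0 -1"

```text
time_s: 17.9
ee_pos: [604.9, -24.9, 95.6]
orientation: [-0.068, 0.998, -0.0, 0.0]
wrist_force: [-4.3, -0.1, 13.8]
width: 0.4
gripper_force: 6.8
```

The lid is at its stop: z steady at 95.6 (95.5 predicted) and force rising to 13.8 N. I'll lift off and check by numbers.

Request:
arm_command --deltas "0 0 -0.004 0 -1;0 0 -0.015 0 -1;0 0 -0.03 0 -1;0 0 -0.03 0 -1;0 0 -0.03 0 -1;0.02 0.02 0 0 -1;0.02 0.03 0 0 -1;0.02 0.03 0 0 -1;0.02 0.03 0 0 -1;0.02 0.03 0 0 -1;0.02 0.03 0 0 -1;0.01 0.03 0 0 -1;0 0.03 0 0 -1;0 0 0 0 -1;0 0 0 0 -1;0 0 0 0 -1"

```text
time_s: 19.5
ee_pos: [445.3, 184.7, 202.1]
orientation: [-0.068, 0.998, -0.0, -0.0]
wrist_force: [0.4, 0.1, 0.1]
width: 0.6
gripper_force: 0.0
```

Run:
```python
from h import *
import pickle
chest(); a=snapshot("side"); b=snapshot("top"); o=pickle.load(open("s0.pkl","rb"))
for n,s in(("side",a),("top",b)):
    h=cv2.cvtColor(s["frame"],cv2.COLOR_RGB2HSV)
    g=cv2.inRange(h,(60,70,30),(84,255,255)); c=max([k for k in cv2.findContours(g,0,2)[0]],key=lambda k:cv2.contourArea(k) if np.hypot(*(k[:,0].mean(0)-proj(s,w(0,0,100))))<60 else 0)
    print(n,"green hull",cv2.approxPolyDP(cv2.convexHull(c),2,True)[:,0].tolist())
    print(" expected lid corners z110.5",[proj(s,w(x,y,110.5)).round().tolist() for x,y in((-66,82),(-66,-82),(60,-82),(60,82))])
    y=cv2.inRange(h,(20,150,80),(30,255,255)); L,_,st,ce=cv2.connectedComponentsWithStats(y)[:4]
    print(" yellow",[st[i].tolist() for i in range(1,L) if st[i][4]>8 and np.hypot(*(ce[i]-proj(s,w(-40,0,80))))<60])
    print(" expected plate top",[proj(s,w(-70,y,66)).round().tolist() for y in(76,-76)])
    d=cv2.absdiff(s["frame"],o[n]["frame"]).max(2)
    for nm,(u,v) in dict(bowl=((268,181),(225,178)),jar=((227,207),(235,239)),tiles=((417,255),(388,153)),driver=((408,302),(411,195))).items():
        q=(u if n=="side" else v); print("  ",nm,"diff>60:",int((d[q[1]-20:q[1]+20,q[0]-20:q[0]+20]>60).sum()))
```

```text
t 19.5 chest [-157.6  229.9  202.1] ty ang 97.79 F [0.4 0.1 0.1] w 0.6 q [ 0.28 -0.07  1.5  -0.    1.71 -1.43]
side green hull [[286, 191], [317, 172], [373, 200], [346, 226], [333, 225], [288, 200]]
 expected lid corners z110.5 [[279.0, 196.0], [342.0, 230.0], [376.0, 200.0], [315.0, 170.0]]
 yellow [[283, 194, 5, 4, 11], [281, 211, 58, 52, 1010], [337, 223, 7, 5, 22]]
 expected plate top [[280.0, 213.0], [336.0, 246.0]]
   bowl diff>60: 34
   jar diff>60: 0
   tiles diff>60: 0
   driver diff>60: 0
top green hull [[343, 144], [350, 189], [343, 197], [287, 203], [279, 197], [274, 152]]
 expected lid corners z110.5 [[279.0, 206.0], [352.0, 198.0], [345.0, 144.0], [273.0, 152.0]]
 yellow [[281, 199, 66, 12, 250]]
 expected plate top [[282.0, 211.0], [347.0, 204.0]]
   bowl diff>60: 0
   jar diff>60: 754
   tiles diff>60: 0
   driver diff>60: 0
```

Lid and drawer match their shut positions to within a few pixels. Each loose thing is unchanged in at least one view; the arm covers the jar from above. Handing in.

```bash
python3 -c "from plant import sign_off; print(sign_off())"
```

```text
the job is handed in; nothing more can be done
None
```

I pushed the drawer fully home first, then eased the lid shut; the job was handed in at about 20 s with the arm clear. On the first drawer try the fingertips rode about 35 mm too high and passed over the drawer front into the open drawer, with no contact force felt and the drawer unmoved.

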